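# Hang the missing rack arm level with its mate

### The job

Take the long rack arm out of the bracket box and fit it to the bare upright of the bench rack, level with the upper arm on the other upright: both hook tabs through the slots, back plate flat against the upright, and the arm pressed down firmly until the hooks are fully home. Let go of it hanging there, and leave the short arm, the blanks and the tools on the bench where they are.

Things in the scene. Friction and masses are not known exactly. Their poses are not given: they have to be found in the camera images.
- rack_arm: long rack arm to be fitted, bare steel, 0.3 to 0.5 kg. Origin: bottom of its back plate's rear face, mid-width; x to the rear, into the upright; z up. Arm: open-topped channel reaching 150 mm along -x, 30 mm wide, 24 high, tip turned up to 44; back plate 30 wide, 5 thick (x -5 to 0), 105 high. It stands steadily by itself on its flat underside. Starts standing in an outer lane of the box
- plate_grip (a point): on the rack arm: middle of its back plate, 88 mm above the origin, at x -2.5 mm. In the box only the top 53 mm of the plate (30 mm wide) stands clear; the lane leaves no room for fingers at the channel. Held by the plate the arm cannot be fitted: the plate goes between the upright's cheeks with 4 mm to spare each side, and there is no room for fingers there
- plate_top (a point): on the rack arm: middle of the top edge of its back plate (105 mm above the origin, edge 5 x 30 mm). Over the upright it can be pushed down here with closed fingers: between the cheeks there is a space 38 mm wide, open to the front and above; at home the edge lies 15 mm below the upright's upper end
- channel_grip (a point): on the rack arm: in the channel's middle at x -80 mm, 20 mm above the underside; held here across the 30 mm width the hand clears the upright. A 3 mm rib slopes from the channel floor 42 mm from the rear face up to the plate
- tab_lower (a point): on the rack arm: end of the lower of two hook tabs on the rear face, mid-width, 9.8 mm behind it. Tab 5 mm wide: a neck (z 40 to 50 mm of the arm) with a hook at its end reaching 12 mm further down (to z 28). The gap between hook and rear face narrows from 5.5 mm at the hook's point to 4 mm at z 31.5 and 3.76 mm at the neck, so it grips the upright's 4 mm wall. This point is at z 39
- tab_upper (a point): the same on the upper tab, 40 mm higher (neck z 80 to 90, hook down to z 68; this point at z 79)
- bracket_box: plywood bracket box, fixed, 188 x 128 mm, 58 mm high, floor 6 mm thick; origin under its centre. Its lanes run along its x. The arms stand in the outer lanes (36 mm wide, middles 42 mm either side of the centre), plates towards the box's +x end; bolts and washers lie in the middle lane. The bench between box and rack is clear
- upright_bare: slotted steel upright, fixed, lacking its upper arm (a lower arm carries blanks). Origin: face of its slotted wall, middle, lower end, 12 mm above the bench; z up, x into the wall. Wall 4 mm thick, 270 high, open behind, five slots 8 wide, 25 high, lower edges at z 70, 110, 150, 190, 230; cheeks either side, 38 mm apart, stand 14 mm forward. Fully home, the arm's origin is at x 0, y 0, z 150 here
- slot_lower (a point): on the face of the bare upright's wall: middle of the slot for the lower tab (lower edge at 190 mm). The tabs enter with the arm 12 to 15 mm above home and 1.5 mm play either side. With the plate flat on the wall the arm drops freely to some 5 to 8 mm above home; there the hooks bind and it needs a firm push of 10 to 25 N near the back plate until it stops, necks on the slots' lower edges
- slot_upper (a point): on the face of the bare upright's wall: middle of the slot for the upper tab (lower edge at 230 mm)
- upright_fitted: the other upright of the rack, fixed, same make and parallel, 220 mm from the bare one and level with it; it carries a lower arm and the upper arm to be matched. Origin as for the bare one
- fitted_arm (a point): origin of the upper arm already on the other upright (bottom of the rear face of its back plate); the loose arm is its mate, of the same size
- rack: foot and tie bars of the rack, fixed: base plate 160 x 320 x 12 mm with the two uprights on it; tie bars run behind the uprights. Origin on the bench under the line of the front faces, midway between the uprights
- short_arm: bystander: a rack arm of the same make but with a shorter arm, 100 mm instead of 150 mm, standing in the other outer lane of the box; not wanted here. Origin as for rack_arm
- blank_a: bystander: hardwood blank 50 x 252 x 22 mm lying across the two lower arms of the rack; origin under its centre
- blank_b: bystander: pale blank 44 x 252 x 22 mm lying across the two lower arms of the rack; origin under its centre
- chisel_wide: bystander: bench chisel with wooden handle, about 255 mm long, 25 mm blade, lying on the bench; origin near its middle, x towards the blade
- chisel_narrow: bystander: chisel with wooden handle, about 265 mm long, 12 mm blade, lying on the bench; origin near its middle, x towards the blade
- mallet: bystander: round carver's mallet 235 mm tall, 84 mm thick, standing on its head; origin under its centre
- try_square: bystander: try square lying flat, stock 100 mm, blade 110 mm; origin at the middle of the stock
- oilstone: bystander: oilstone in a wooden block 235 x 75 x 36 mm; origin under its centre

How it is judged:
By the outcome, as a careful person would: the job done as asked, in the order asked, and still so for the second after the job is handed in, with the robot touching nothing.
It also fails if it takes over 70 s, if anything falls off the work surface, if the arm or the gripper's body presses on something with over 40 N, if the wrist force passes 120 N, or if a joint passes its speed limit or range.

### The arm

A 6-joint arm with a two-finger parallel gripper is mounted at the origin on the work surface. World frame = base frame: x ahead of the robot, y to its left, z up, the work surface at z = 0. Lengths are in m, angles in degrees, forces in N, time in s.
With the tool pointing down it reaches from about 0.4 to 0.825 m from the base axis. Payload 7 kg.
Tool frame: the origin (TCP) lies midway between the tips of the shut fingers; the grasp point (between the pads) lies 19 mm behind it (ctrl.hold_point_z is the distance from the TCP to the grasp point, in m); z points along the fingers, y is the line along which they close (so a half turn about z gives the same grasp; the last joint's range is limited). The gripper opens to 88 mm and grips with 3 to 60 N. Pads are 19 mm wide; open, the fingers measure 130 mm over their backs; the gripper's body (78 mm by 193 mm) begins 47 mm behind the grasp point.
Start: joints at [82.282, 20.546, 0.682, 0, -70.136, -16.507], TCP at [0.277, 0.616, 0.227] pointing down, gripper open.
Joint ranges: [-176.03, 176.03], [-82.01, 121.73], [-58.28, 71.71], [-173.87, 95.51], [-174.79, -0.11], [-173.66, 173.66]. Speed limits (degrees/s): [136.94, 136.94, 172.46, 180, 180, 180].

### API

Orientations are given as [roll, pitch, yaw] about the fixed x, y, z axes, in that order (R = Rz(yaw) Ry(pitch) Rx(roll)).
In Python, from plant import ctrl gives the robot as it stands.
- The arm moves only by the tool apply_moves, never from a script. Its argument "deltas" is a list of rows, each an object with "fingers": the finger opening in mm, from 0 to 87.6; "delta_pos": the shift along the tool's x, y, z in mm, a list of three; "angular": the turn, a rotation vector about the tool's x, y, z in degrees, a list of three. A call has 1 to 10 rows; each row is the pose to reach, as a shift and turn from the pose commanded when the call began, along the tool's axes at that moment; what a row does not reach only later rows make up. A row lasts 1/10 s, in which the tool goes at most 50 mm and 8.59 degrees, less where a joint would pass 70% of its speed; a pose out of reach is approached as far as the arm can. A call with a gripper value outside its range is refused whole. The fingers move at their own pace and stop on an object; the grip force is fixed at half the most. Time passes only in rows, so rows that repeat a pose let the fingers close. It gives the time, the measured TCP pose, the force, the opening and the grip force at its end, in the units of the state.
- ctrl.get_obs(): the state, without advancing time (a new reading comes with each control period).
- ctrl.snapshot(name): name is "scene" or "side" or "wrist"; returns the picture (400x640x3 uint8, red, green, blue); there is no depth.
- ctrl.camera_params(name): a dict with "fx", "fy", "cx", "cy" (pixels), "cam_to_world" (4x4, takes a point from camera to world coordinates); the wrist camera has in their place "mount" (4x4, takes a point from camera to tool coordinates, whose origin is the TCP and whose axes are the flange's). Camera axes: x right, y up, looking along -z (the intrinsics and any distortion apply to the point x, -y, -z); pixel columns grow to the right and rows downward; lengths in m; the calibration is good to about 2 mm. A picture is of the moment at which its call begins: read the wrist's pose just before it. camera_params takes no time and is no camera call.
- ctrl.close_job(): hands the job in; it is judged then, once.
The state is a dict: "clock": time; "joint_pos": joint angles; "qvel": joint speeds; "tau": joint torques, N m; "tool_pos": TCP position; "orientation": TCP orientation; "force": force on the tool from outside, world axes, zero at the start; "moment": the same for the moment, N m; "opening": finger opening in m; "gripper_force": force on a finger pad.
Only numpy, scipy, OpenCV 4.12 (cv2) and the standard library are available. Lean on these libraries where they do the work, as an engineer would, in place of code of your own. Each camera call takes 0.05 s, during which the arm holds its last target. There are 200 camera calls.

## Working session

There is one attempt and no reset: what is moved stays moved. The work goes in short steps, Python scripts to look and compute and a tool call to move; the robot and the scene stay as the last step left them, time stands still between calls to the robot, and variables do not carry over. Pictures are saved under pics/ and viewed, at most 10 in all, crops included, and the job is handed in when it is done.

Besides the shell and the picture viewer there is one more tool, called after "Emit:" as name([rows], argument=value, ...), one row to a line, values as JSON. apply_moves: Moves the arm, as the interface text tells. Its arguments: {"type":"object","properties":{"deltas":{"type":"array"}},"required":["deltas"]}

```bash
mkdir -p pics; ls
python3 - <<'E'
from plant import ctrl
import cv2
print(ctrl.get_obs(), ctrl.hold_point_z)
for n in ["scene","side","wrist"]:
    print(n,ctrl.camera_params(n))
ims={n:ctrl.snapshot(n) for n in ["scene","side","wrist"]}
for n,i in ims.items(): cv2.imwrite(f"pics/{n}0.png",i[:,:,::-1])
E
```

```text
pics
{'clock': 0.0, 'joint_pos': array([ 8.22805194e+01,  2.05894242e+01,  6.32895781e-01, -2.20218946e-02,
       -7.01337662e+01, -1.65058146e+01]), 'qvel': array([-0.00766643,  0.03352869,  0.05921435, -0.02814328,  0.02271614,
       -0.10384914]), 'tau': array([-5.63874937e-05, -5.82707906e+01,  2.93061447e+01,  6.99691683e+00,
        6.90897970e-03, -1.60469449e-04]), 'tool_pos': array([0.27679379, 0.61509922, 0.22563272]), 'orientation': array([ 1.79907544e+02, -5.80769947e-03, -2.42327905e+01]), 'force': array([ 0.04661709, -0.76327752, -0.13725041]), 'moment': array([ 0.03112026, -0.03744757, -0.0300127 ]), 'gripper_force': 0.0, 'opening': 0.08786764704190723} 0.0188
scene {'fx': 492.62302587090295, 'fy': 492.62302587090295, 'cx': 317.0008206720787, 'cy': 200.14786304430837, 'cam_to_world': array([[-0.81547772, -0.36795957,  0.44676822,  1.17333435],
       [ 0.5784195 , -0.54565959,  0.60637158,  0.96208926],
       [ 0.02066313,  0.75290197,  0.65780823,  1.15184411],
       [ 0.        ,  0.        ,  0.        ,  1.        ]])}
side {'fx': 380.0225112458853, 'fy': 380.0225112458853, 'cx': 316.04301561627193, 'cy': 195.7990834718852, 'cam_to_world': array([[ 0.98165073,  0.1243305 , -0.14458139,  0.30256264],
       [-0.19022236,  0.58553907, -0.7880098 , -0.92795268],
       [-0.0133156 ,  0.80105301,  0.59844529,  0.92714103],
       [ 0.        ,  0.        ,  0.        ,  1.        ]])}
wrist {'fx': 288.57355335409136, 'fy': 288.57355335409136, 'cx': 317.34319551976716, 'cy': 202.57464301609835, 'mount': array([[-4.34923684e-04,  9.68804015e-01,  2.47827744e-01,
         6.69853733e-02],
       [ 9.99999633e-01,  2.38393411e-04,  8.23019359e-04,
         7.14703059e-04],
       [ 7.38263958e-04,  2.47828011e-01, -9.68803763e-01,
        -1.59109676e-01],
       [ 0.00000000e+00,  0.00000000e+00,  0.00000000e+00,
         1.00000000e+00]])}
```

View pics/scene0.png

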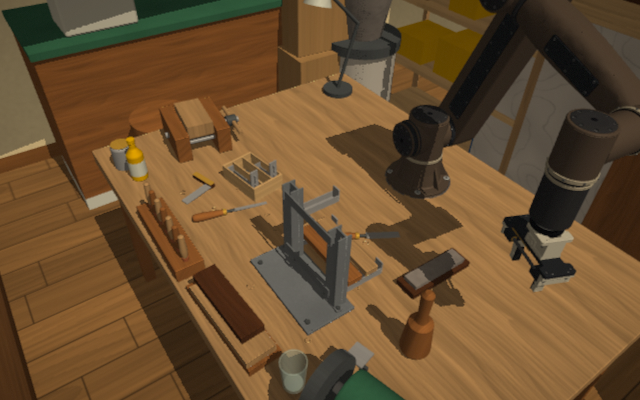

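View pics/side0.png

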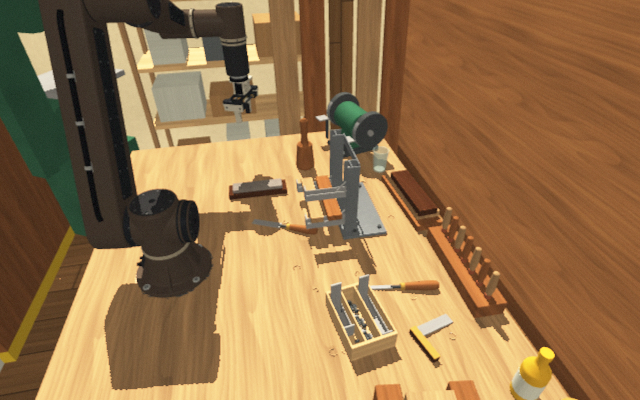

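The scene view shows the box at (252,175) and the rack at (318,255). The side view shows the box at (362,318), with plates at (337,293) and (364,287), and the uprights at (337,160) and (352,195). I'll enlarge both.

```bash
cat > h.py <<'E'
import numpy as np, cv2
from plant import ctrl
from scipy.spatial.transform import Rotation as R
def cam(n,obs=None):
    p=ctrl.camera_params(n)
    if n=="wrist":
        T=np.eye(4);T[:3,:3]=R.from_euler('xyz',obs['orientation'],degrees=True).as_matrix();T[:3,3]=obs['tool_pos']
        M=T@p['mount']
    else: M=p['cam_to_world']
    return p,M
def ray(n,uv,obs=None):
    p,M=cam(n,obs)
    d=np.array([(uv[0]-p['cx'])/p['fx'],-(uv[1]-p['cy'])/p['fy'],-1.])
    return M[:3,3],M[:3,:3]@d
def onz(n,uv,z,obs=None):
    o,d=ray(n,uv,obs); return o+d*(z-o[2])/d[2]
def proj(n,X,obs=None):
    p,M=cam(n,obs); c=M[:3,:3].T@(np.asarray(X)-M[:3,3])
    return np.array([p['cx']+p['fx']*c[0]/-c[2],p['cy']-p['fy']*c[1]/-c[2]])
def tri(obsl):
    A=np.zeros((3,3));b=np.zeros(3)
    for o,d in obsl:
        d=d/np.linalg.norm(d);P=np.eye(3)-np.outer(d,d);A+=P;b+=P@o
    x=np.linalg.solve(A,b)
    return x,[np.linalg.norm((np.eye(3)-np.outer(d,d)/(d@d))@(x-o)) for o,d in obsl]
E
python3 - <<'E'
import cv2,numpy as np
s=cv2.imread('pics/side0.png');c=cv2.imread('pics/scene0.png')
a=cv2.resize(s[125:245,290:390],None,fx=4,fy=4,interpolation=cv2.INTER_CUBIC) #400x480
b=cv2.resize(c[175:325,245:385],None,fx=2.8,fy=2.8,interpolation=cv2.INTER_CUBIC)
o=np.zeros((600,800,3),np.uint8);o[:480,:400]=a;h,w=b.shape[:2];o[:h,400:400+w]=b[:,:400]
cv2.imwrite('pics/c1.png',o)
a=cv2.resize(s[265:365,315:405],None,fx=5,fy=5,interpolation=cv2.INTER_CUBIC)
b=cv2.resize(c[145:205,215:285],None,fx=5,fy=5,interpolation=cv2.INTER_CUBIC)
o=np.zeros((500,800,3),np.uint8);o[:500,:450]=a;o[:300,450:800]=b
cv2.imwrite('pics/c2.png',o)
E
```

```text
(no output)
```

View pics/c1.png

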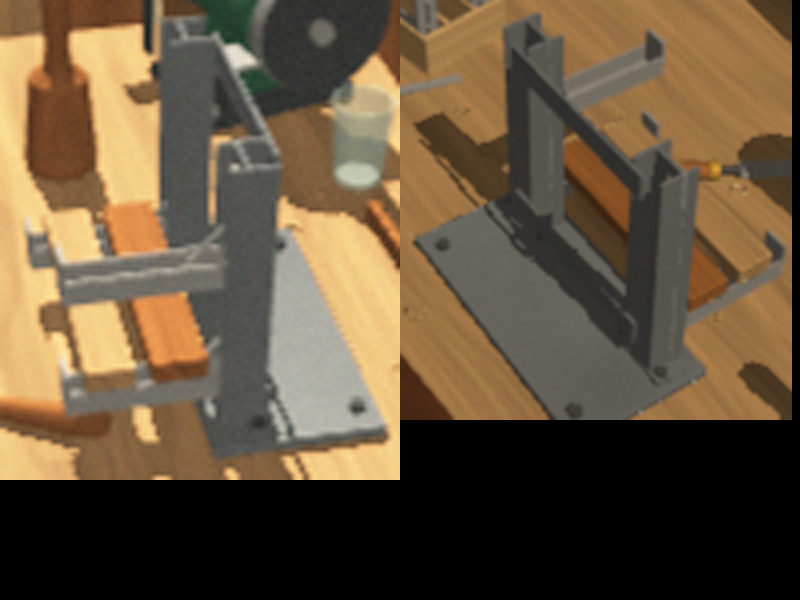

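View pics/c2.png

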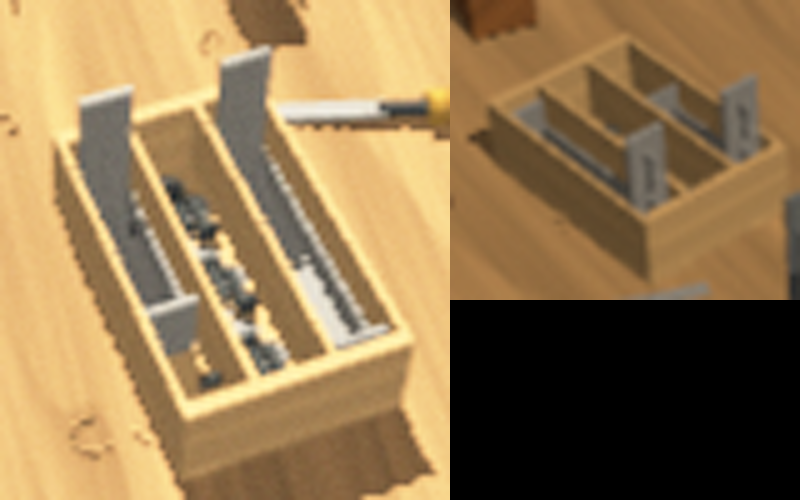

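The crops show the long arm in the lane on the +x side of the box, with its plate at side px (364,280) and scene px (254,178). The bare upright is the far one in the side view, at about side (337,160) and scene (345,265). Next is a coarse measurement.

Run:
```python
from h import *
S=lambda x,y:(315+x/5-.4,265+y/5-.4)
C=lambda x,y:(215+(x-450)/5-.4,145+y/5-.4)
np.set_printoptions(precision=4,suppress=True)
for n,f,pts in [("side",S,[(57,140),(185,415),(410,335)]),("scene",C,[(625,38),(492,108),(650,220),(783,143)])]:
    print(n,[onz(n,f(*p),.058)[:2] for p in pts])
# long plate top edge corners (z .006+.105=.111)
print([onz("side",S(*p),.111)[:2] for p in [(221,61),(270,47)]],[onz("scene",C(*p),.111)[:2] for p in [(629,133),(663,122)]])
print("short",[onz("side",S(*p),.111)[:2] for p in [(81,100),(131,88)]],[onz("scene",C(*p),.111)[:2] for p in [(723,86),(757,76)]])
# rack base plate corners z=.012 in c1
S=lambda x,y:(290+x/4-.4,125+y/4-.4)
C=lambda x,y:(245+(x-400)/2.8-.3,175+y/2.8-.3)
print("base",[onz("side",S(*p),.012)[:2] for p in [(218,452),(385,432)]],[onz("scene",C(*p),.012)[:2] for p in [(415,240),(705,372)]])
print("uptop side near",[onz("side",S(*p),.282)[:2] for p in [(220,142),(280,162),(275,140)]],"far",[onz("side",S(*p),.282)[:2] for p in [(163,22),(210,20),(220,38)]])
print("uptop scene fit",[onz("scene",C(*p),.282)[:2] for p in [(508,25),(541,15),(530,50),(562,40)]],"bare",[onz("scene",C(*p),.282)[:2] for p in [(635,155),(667,142),(660,182),(697,168)]])
```

```text
side [array([ 0.4526, -0.2417]), array([ 0.4791, -0.4211]), array([ 0.6044, -0.4007])]
scene [array([ 0.4824, -0.4135]), array([ 0.6056, -0.3909]), array([ 0.5742, -0.2163]), array([ 0.452 , -0.2382])]
[array([ 0.5446, -0.2483]), array([ 0.5743, -0.244 ])] [array([ 0.5685, -0.2481]), array([ 0.543 , -0.2459])]
short [array([ 0.4621, -0.2596]), array([ 0.4908, -0.2569])] [array([ 0.4873, -0.2584]), array([ 0.4612, -0.2552])]
base [array([0.5733, 0.0165]), array([0.7246, 0.0113])] [array([0.7328, 0.0259]), array([0.5799, 0.3447])]
uptop side near [array([0.5857, 0.092 ]), array([0.6245, 0.0526]), array([0.6299, 0.0856])] far [array([0.587 , 0.3079]), array([0.6302, 0.3025]), array([0.6304, 0.2661])]
uptop scene fit [array([0.62  , 0.0507]), array([0.5841, 0.0557]), array([0.6229, 0.0951]), array([0.5885, 0.0999])] bare [array([0.6244, 0.2697]), array([0.5904, 0.2725]), array([0.6262, 0.3092]), array([0.5885, 0.3139])]
```

Emit:
apply_moves([
  {"fingers": 60, "delta_pos": [0, 0, -135], "angular": [0, 0, 0]},
  {"fingers": 60, "delta_pos": [0, 0, -135], "angular": [0, 0, 0]},
  {"fingers": 60, "delta_pos": [0, 0, -135], "angular": [0, 0, 0]},
  {"fingers": 60, "delta_pos": [400, 297, -135], "angular": [0, 0, -24.2]},
  {"fingers": 60, "delta_pos": [400, 297, -135], "angular": [0, 0, -24.2]},
  {"fingers": 60, "delta_pos": [400, 297, -135], "angular": [0, 0, -24.2]},
  {"fingers": 60, "delta_pos": [400, 297, -135], "angular": [0, 0, -24.2]},
  {"fingers": 60, "delta_pos": [400, 297, -135], "angular": [0, 0, -24.2]},
  {"fingers": 60, "delta_pos": [400, 297, -135], "angular": [0, 0, -24.2]},
  {"fingers": 60, "delta_pos": [400, 297, -135], "angular": [0, 0, -24.2]},
])

```text
clock: 1.15
tool_pos: [0.448, 0.308, 0.3616]
orientation: [-180.0, -0.0, -0.0]
force: [1.2, 1.2, -0.6]
opening: 0.0598
gripper_force: 0.0
```

Emit:
apply_moves([
  {"fingers": 60, "delta_pos": [0, 0, 0], "angular": [0, 0, 0]},
  {"fingers": 60, "delta_pos": [0, 0, 0], "angular": [0, 0, 0]},
  {"fingers": 60, "delta_pos": [0, 0, 0], "angular": [0, 0, 0]},
])

```text
clock: 1.45
tool_pos: [0.4474, 0.3104, 0.3614]
orientation: [180.0, 0.0, -0.0]
force: [-0.4, 0.2, -0.4]
opening: 0.06
gripper_force: 0.0
```

Emit:
apply_moves([
  {"fingers": 50, "delta_pos": [73, 130, 0], "angular": [0, 0, 0]},
  {"fingers": 50, "delta_pos": [73, 130, 0], "angular": [0, 0, 0]},
  {"fingers": 50, "delta_pos": [73, 130, 0], "angular": [0, 0, 0]},
  {"fingers": 50, "delta_pos": [73, 130, 0], "angular": [0, 0, 0]},
  {"fingers": 50, "delta_pos": [73, 130, 0], "angular": [0, 0, 0]},
  {"fingers": 50, "delta_pos": [73, 130, 0], "angular": [0, 0, 0]},
])

```text
clock: 2.05
tool_pos: [0.5202, 0.1813, 0.3613]
orientation: [180.0, 0.0, 0.1]
force: [0.1, -0.3, 0.3]
opening: 0.05
gripper_force: 0.0
```

Run:
```python
from h import *
o=ctrl.get_obs(); im=ctrl.snapshot("wrist")[:,:,::-1]
np.save('o1.npy',o,allow_pickle=True); cv2.imwrite('pics/w1.png',im); print(o['tool_pos'],o['orientation'])
np.set_printoptions(precision=1,suppress=True)
print(*[proj("wrist",p,o) for p in [(.585,.073,.282),(.585,.29,.282)]])
```

```text
[0.52018786 0.18128827 0.361279  ] [1.79998311e+02 2.62709073e-02 5.81226095e-02]
[451.6 131.2] [180.9 131.1]
```

View pics/w1.png

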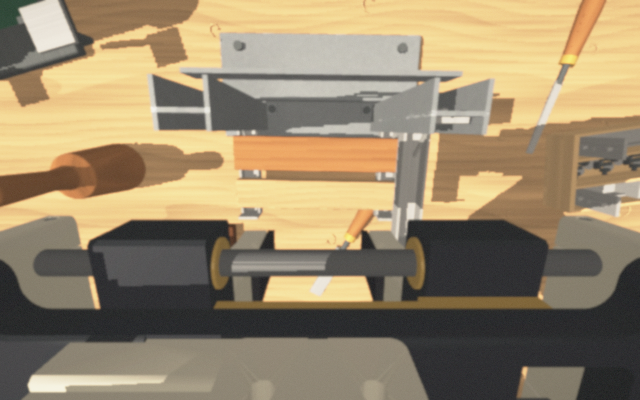

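The wrist view shows the U-shaped upright tops, bare at (150–210, 75–130) and fitted at (437–492, 80–133). I'll zoom in on both.

Run:
```python
import cv2,numpy as np
s=cv2.imread('pics/w1.png')
f=lambda a:cv2.resize(a,None,fx=8,fy=8,interpolation=cv2.INTER_CUBIC)
o=np.hstack([f(s[65:140,140:190+40])[:, :720]])
a=f(s[68:138,145:215]);a=cv2.resize(a,(400,400));b=cv2.resize(s[68:138,430:500],(400,400),interpolation=cv2.INTER_CUBIC)
cv2.imwrite('pics/w1c.png',np.hstack([a,b]))
```

```text
(no output)
```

View pics/w1c.png

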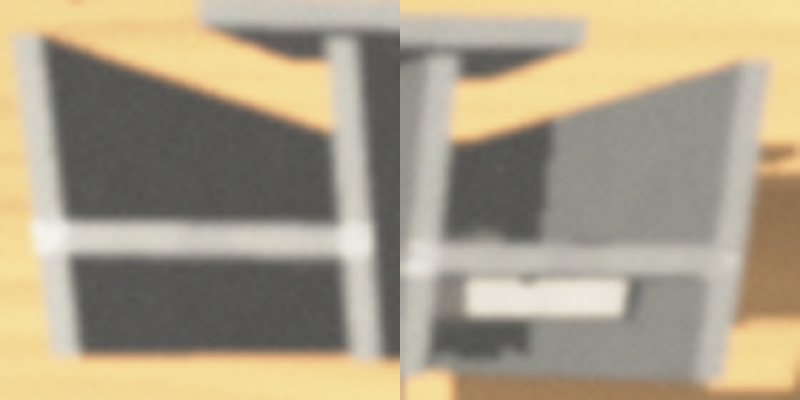

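Run:
```python
from h import *
np.set_printoptions(precision=4,suppress=True)
o=np.load('o1.npy',allow_pickle=True).item(); k=400/70
B=lambda x,y:onz("wrist",(145+x/k-.4,68+y/k-.4),.282,o)[:2]
F=lambda x,y:onz("wrist",(430+x/k-.4,68+y/k-.4),.282,o)[:2]
bl,br,fl,fr=B(70,255),B(342,257),F(35,272),F(312,272)
print("bare in",bl,br,np.linalg.norm(bl-br),(bl+br)/2); print("fit",fl,fr,np.linalg.norm(fl-fr),(fl+fr)/2)
print("cheek fronts bare",B(68,355),B(366,355),"fit",F(20,372),F(308,378))
d=(bl+br)/2-(fl+fr)/2; print(np.linalg.norm(d),np.degrees(np.arctan2(-d[0],d[1])))
```

```text
bare in [0.5994 0.3073] [0.5992 0.2698] 0.03757269103735146 [0.5993 0.2886]
fit [0.5973 0.087 ] [0.5973 0.0486] 0.038332757669199365 [0.5973 0.0678]
cheek fronts bare [0.586  0.3095] [0.5861 0.2677] fit [0.5838 0.0877] [0.583  0.0471]
0.22077438561986687 -0.5182987384024385
```

Emit:
apply_moves([
  {"fingers": 50, "delta_pos": [37, 428, 0], "angular": [0, 0, 80.2]},
  {"fingers": 50, "delta_pos": [37, 428, 0], "angular": [0, 0, 80.2]},
  {"fingers": 50, "delta_pos": [37, 428, 0], "angular": [0, 0, 80.2]},
  {"fingers": 50, "delta_pos": [37, 428, 0], "angular": [0, 0, 80.2]},
  {"fingers": 50, "delta_pos": [37, 428, 0], "angular": [0, 0, 80.2]},
  {"fingers": 50, "delta_pos": [37, 428, 0], "angular": [0, 0, 80.2]},
  {"fingers": 50, "delta_pos": [37, 428, 90], "angular": [0, 0, 80.2]},
  {"fingers": 50, "delta_pos": [37, 428, 90], "angular": [0, 0, 80.2]},
  {"fingers": 50, "delta_pos": [37, 428, 90], "angular": [0, 0, 80.2]},
  {"fingers": 50, "delta_pos": [37, 428, 90], "angular": [0, 0, 80.2]},
])

```text
clock: 3.1
tool_pos: [0.5562, -0.2493, 0.2668]
orientation: [179.6, 0.1, -80.6]
force: [0.6, 1.0, 0.2]
opening: 0.05
gripper_force: 0.0
```

Emit:
apply_moves([
  {"fingers": 50, "delta_pos": [0, 0, 0], "angular": [0, 0, 0]},
  {"fingers": 50, "delta_pos": [0, 0, 0], "angular": [0, 0, 0]},
  {"fingers": 50, "delta_pos": [0, 0, 0], "angular": [0, 0, 0]},
])

```text
clock: 3.4
tool_pos: [0.5583, -0.2467, 0.2728]
orientation: [-179.9, -0.0, -80.0]
force: [-0.1, 0.4, -0.3]
opening: 0.05
gripper_force: 0.0
```

Run:
```python
from h import *
o=ctrl.get_obs(); im=ctrl.snapshot("wrist")[:,:,::-1]
np.save('o2.npy',o,allow_pickle=True); cv2.imwrite('pics/w2.png',im); print(o['tool_pos'],o['orientation'])
np.set_printoptions(precision=1,suppress=True)
p=proj("wrist",(.557,-.2465,.111),o); print(p)
u,v=[int(x) for x in p]
c=im[max(0,v-60):v+60,max(0,u-80):u+80]; cv2.imwrite('pics/w2c.png',cv2.resize(c,None,fx=5,fy=5,interpolation=cv2.INTER_CUBIC)); print(max(0,u-80),max(0,v-60),c.shape)
```

```text
[ 0.55829287 -0.24666629  0.27284778] [-1.79886705e+02 -4.02795094e-02 -8.00191059e+01]
[319.  190.2]
238 130 (120, 160, 3)
```

View pics/w2c.png

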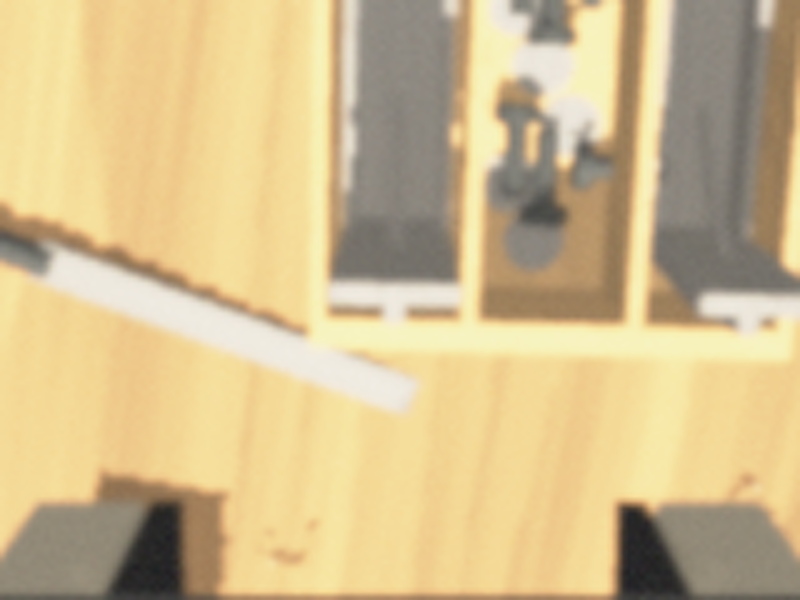

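The plate's top edge shows at crop (328–460, 284–308), with the tab stub pointing rearwards below it. The plate is square to the lane.

Run:
```python
from h import *
np.set_printoptions(precision=4,suppress=True)
o=np.load('o2.npy',allow_pickle=True).item()
B=lambda x,y:onz("wrist",(238+x/5-.4,130+y/5-.4),.111,o)
l,r,c=B(328,296),B(460,296),B(394,296)
print(l,r,np.linalg.norm(l-r),c, np.degrees(np.arctan2(*(l-r)[[1,0]])))
Rm=R.from_euler('xyz',o['orientation'],degrees=True).as_matrix()
t=np.array([c[0],c[1],.006+.088-.0188+.0188-.0188])
print("tool delta mm",1000*Rm.T@(t-o['tool_pos']),t)
```

```text
[ 0.5749 -0.245   0.111 ] [ 0.5454 -0.2502  0.111 ] 0.02994662967515087 [ 0.5602 -0.2476  0.111 ] 9.98284981592961
tool delta mm [  1.0901  -1.2901 197.6515] [ 0.5602 -0.2476  0.0752]
```

Emit:
apply_moves([
  {"fingers": 50, "delta_pos": [1, -1.3, 50], "angular": [0, 0, 0]},
  {"fingers": 50, "delta_pos": [1, -1.3, 100], "angular": [0, 0, 0]},
  {"fingers": 50, "delta_pos": [1, -1.3, 140], "angular": [0, 0, 0]},
  {"fingers": 50, "delta_pos": [1, -1.3, 170], "angular": [0, 0, 0]},
  {"fingers": 50, "delta_pos": [1, -1.3, 190], "angular": [0, 0, 0]},
  {"fingers": 50, "delta_pos": [1, -1.3, 197.5], "angular": [0, 0, 0]},
  {"fingers": 50, "delta_pos": [1, -1.3, 197.5], "angular": [0, 0, 0]},
  {"fingers": 50, "delta_pos": [1, -1.3, 197.5], "angular": [0, 0, 0]},
])

```text
clock: 4.25
tool_pos: [0.56, -0.2487, 0.0756]
orientation: [-179.9, -0.1, -80.2]
force: [0.2, 0.3, 0.2]
opening: 0.0501
gripper_force: 0.0
```

Emit:
apply_moves([
  {"fingers": 20, "delta_pos": [0, 0, 0], "angular": [0, 0, 0]},
  {"fingers": 20, "delta_pos": [0, 0, 0], "angular": [0, 0, 0]},
  {"fingers": 20, "delta_pos": [0, 0, 0], "angular": [0, 0, 0]},
  {"fingers": 20, "delta_pos": [0, 0, 0], "angular": [0, 0, 0]},
  {"fingers": 20, "delta_pos": [0, 0, 0], "angular": [0, 0, 0]},
])

```text
clock: 4.75
tool_pos: [0.5593, -0.2489, 0.0748]
orientation: [-179.9, -0.0, -80.2]
force: [-0.1, 1.9, 5.1]
opening: 0.0296
gripper_force: 30.0
```

Emit:
apply_moves([
  {"fingers": 20, "delta_pos": [0, 0, -8], "angular": [0, 0, 0]},
  {"fingers": 20, "delta_pos": [0, 0, -16], "angular": [0, 0, 0]},
  {"fingers": 20, "delta_pos": [0, 0, -26], "angular": [0, 0, 0]},
  {"fingers": 20, "delta_pos": [0, 0, -38], "angular": [0, 0, 0]},
  {"fingers": 20, "delta_pos": [0, 0, -52], "angular": [0, 0, 0]},
  {"fingers": 20, "delta_pos": [0, 0, -68], "angular": [0, 0, 0]},
  {"fingers": 20, "delta_pos": [0, 0, -85], "angular": [0, 0, 0]},
  {"fingers": 20, "delta_pos": [0, 0, -102], "angular": [0, 0, 0]},
  {"fingers": 20, "delta_pos": [0, 0, -120], "angular": [0, 0, 0]},
  {"fingers": 20, "delta_pos": [0, 0, -120], "angular": [0, 0, 0]},
])

```text
clock: 5.75
tool_pos: [0.5604, -0.2493, 0.1978]
orientation: [-179.7, -0.1, -80.2]
force: [-0.2, -0.4, -3.0]
opening: 0.0296
gripper_force: 30.0
```

Run:
```python
from h import *
o=ctrl.get_obs(); print(o['tool_pos'],o['orientation'],o['force'],o['moment'])
s=ctrl.snapshot("side")[:,:,::-1]; w=ctrl.snapshot("wrist")[:,:,::-1]
cv2.imwrite('pics/s3.png',s)
a=cv2.resize(s[215:365,285:435],(400,400),interpolation=cv2.INTER_CUBIC)
b=cv2.resize(w[0:320,160:480],(400,400))
cv2.imwrite('pics/c3.png',np.hstack([a,b]))
```

```text
[ 0.56043602 -0.24934238  0.1978262 ] [-1.79701447e+02 -1.33904488e-01 -8.02017742e+01] [-0.23794857 -0.42573147 -3.02678058] [ 0.15379746 -0.12252864  0.02995597]
```

View pics/c3.png

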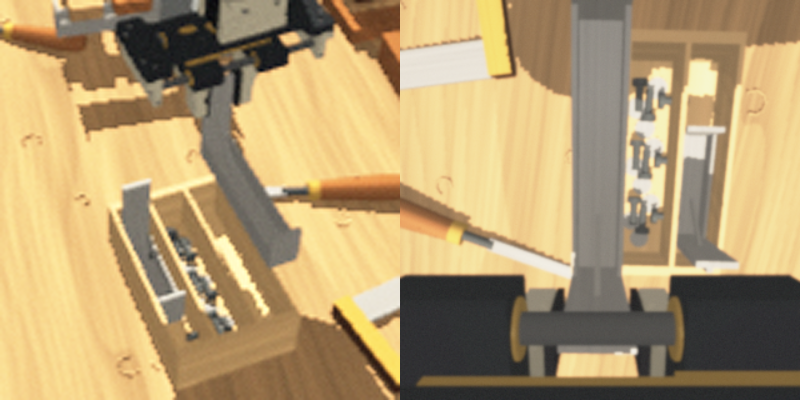

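The arm hangs level in the grip and the short arm stays in the box. Next I need a clear set-down spot.

Run:
```python
from h import *
np.set_printoptions(precision=3,suppress=True)
for p in [(370,288),(440,286),(252,222),(316,230),(300,190),(232,190)]: print(p,onz("side",p,.01)[:2])
for p in [(192,217),(265,204),(315,235),(398,236)]: print(p,onz("scene",p,.01)[:2])
```

```text
(370, 288) [ 0.595 -0.214]
(440, 286) [ 0.806 -0.249]
(252, 222) [0.261 0.17 ]
(316, 230) [0.485 0.078]
(300, 190) [0.467 0.333]
(232, 190) [0.192 0.391]
(192, 217) [ 0.797 -0.255]
(265, 204) [ 0.56  -0.175]
(315, 235) [0.503 0.047]
(398, 236) [0.281 0.203]
```

Emit:
apply_moves([
  {"fingers": 20, "delta_pos": [-10, 0, 0], "angular": [0, 0, 2]},
  {"fingers": 20, "delta_pos": [-25, 0, 0], "angular": [0, 0, 6]},
  {"fingers": 20, "delta_pos": [-45, -5, 0], "angular": [0, 0, 12]},
  {"fingers": 20, "delta_pos": [-67, -8, 0], "angular": [0, 0, 18]},
  {"fingers": 20, "delta_pos": [-90, -12, 0], "angular": [0, 0, 24]},
  {"fingers": 20, "delta_pos": [-112, -16, 0], "angular": [0, 0, 30]},
  {"fingers": 20, "delta_pos": [-132, -20, 0], "angular": [0, 0, 36]},
  {"fingers": 20, "delta_pos": [-152, -23, 0], "angular": [0, 0, 42]},
  {"fingers": 20, "delta_pos": [-165, -25, 0], "angular": [0, 0, 48]},
  {"fingers": 20, "delta_pos": [-172, -27, 0], "angular": [0, 0, 54]},
])

```text
clock: 6.85
tool_pos: [0.5556, -0.0736, 0.1929]
orientation: [179.9, -0.1, -134.4]
force: [-0.2, 0.6, -3.3]
opening: 0.0294
gripper_force: 30.0
```

Emit:
apply_moves([
  {"fingers": 20, "delta_pos": [0, 0, 0], "angular": [0, 0, 6]},
  {"fingers": 20, "delta_pos": [0, 0, 0], "angular": [0, 0, 12]},
  {"fingers": 20, "delta_pos": [0, 0, 0], "angular": [0, 0, 18]},
  {"fingers": 20, "delta_pos": [0, 0, 0], "angular": [0, 0, 24]},
  {"fingers": 20, "delta_pos": [0, 0, 0], "angular": [0, 0, 30]},
  {"fingers": 20, "delta_pos": [0, 0, 0], "angular": [0, 0, 36]},
  {"fingers": 20, "delta_pos": [0, 0, 0], "angular": [0, 0, 41]},
  {"fingers": 20, "delta_pos": [0, 0, 0], "angular": [0, 0, 44.5]},
  {"fingers": 20, "delta_pos": [0, 0, 0], "angular": [0, 0, 46.3]},
  {"fingers": 20, "delta_pos": [0, 0, 0], "angular": [0, 0, 46.3]},
])

```text
clock: 7.85
tool_pos: [0.5557, -0.0748, 0.193]
orientation: [-180.0, -0.1, 179.4]
force: [0.1, -0.3, -3.6]
opening: 0.0295
gripper_force: 30.0
```

Emit:
apply_moves([
  {"fingers": 20, "delta_pos": [0, 0, 15], "angular": [0, 0, 0]},
  {"fingers": 20, "delta_pos": [0, 0, 40], "angular": [0, 0, 0]},
  {"fingers": 20, "delta_pos": [0, 0, 65], "angular": [0, 0, 0]},
  {"fingers": 20, "delta_pos": [0, 0, 88], "angular": [0, 0, 0]},
  {"fingers": 20, "delta_pos": [0, 0, 104], "angular": [0, 0, 0]},
  {"fingers": 20, "delta_pos": [0, 0, 113], "angular": [0, 0, 0]},
  {"fingers": 20, "delta_pos": [0, 0, 118], "angular": [0, 0, 0]},
  {"fingers": 20, "delta_pos": [0, 0, 121], "angular": [0, 0, 0]},
  {"fingers": 20, "delta_pos": [0, 0, 123], "angular": [0, 0, 0]},
  {"fingers": 20, "delta_pos": [0, 0, 123], "angular": [0, 0, 0]},
])

```text
clock: 8.85
tool_pos: [0.5565, -0.0747, 0.0714]
orientation: [180.0, 0.0, 179.5]
force: [-0.3, 0.2, -2.9]
opening: 0.0295
gripper_force: 30.0
```

Emit:
apply_moves([
  {"fingers": 20, "delta_pos": [0, 0, 1], "angular": [0, 0, 0]},
  {"fingers": 20, "delta_pos": [0, 0, 2], "angular": [0, 0, 0]},
  {"fingers": 20, "delta_pos": [0, 0, 3], "angular": [0, 0, 0]},
  {"fingers": 20, "delta_pos": [0, 0, 3], "angular": [0, 0, 0]},
])

```text
clock: 9.25
tool_pos: [0.5569, -0.0747, 0.0688]
orientation: [-180.0, 0.1, 179.5]
force: [-0.4, 0.1, 2.5]
opening: 0.0298
gripper_force: 30.0
```

Emit:
apply_moves([
  {"fingers": 50, "delta_pos": [0, 0, 0], "angular": [0, 0, 0]},
  {"fingers": 50, "delta_pos": [0, 0, 0], "angular": [0, 0, 0]},
  {"fingers": 50, "delta_pos": [0, 0, 0], "angular": [0, 0, 0]},
  {"fingers": 50, "delta_pos": [0, 0, -5], "angular": [0, 0, 0]},
  {"fingers": 50, "delta_pos": [38, 0, -5], "angular": [0, 0, 0]},
  {"fingers": 50, "delta_pos": [77.5, 0, -5], "angular": [0, 0, 0]},
  {"fingers": 50, "delta_pos": [77.5, 0, 20], "angular": [0, 0, 0]},
  {"fingers": 50, "delta_pos": [77.5, 0, 45], "angular": [0, 0, 0]},
  {"fingers": 50, "delta_pos": [77.5, 0, 60], "angular": [0, 0, 0]},
  {"fingers": 50, "delta_pos": [77.5, 0, 63], "angular": [0, 0, 0]},
])

```text
clock: 10.25
tool_pos: [0.4777, -0.0743, 0.0039]
orientation: [-180.0, -0.1, 179.5]
force: [0.8, 0.6, -0.9]
opening: 0.0496
gripper_force: 0.0
```

Emit:
apply_moves([
  {"fingers": 50, "delta_pos": [0, 0, 0], "angular": [0, 0, 0]},
  {"fingers": 50, "delta_pos": [0, 0, 0], "angular": [0, 0, 0]},
])

```text
clock: 10.45
tool_pos: [0.4794, -0.074, 0.0058]
orientation: [180.0, 0.1, 179.5]
force: [-0.2, -0.5, 0.5]
opening: 0.0505
gripper_force: 0.0
```

Run:
```python
from h import *
o=ctrl.get_obs(); print(o['tool_pos'],o['orientation'])
np.save('o4.npy',o,allow_pickle=True)
s=ctrl.snapshot("side")[:,:,::-1]; w=ctrl.snapshot("wrist")[:,:,::-1]
cv2.imwrite('pics/s4.png',s);cv2.imwrite('pics/w4.png',w)
a=cv2.resize(s[170:320,250:400],(400,400),interpolation=cv2.INTER_CUBIC)
b=cv2.resize(w[0:400,120:520],(400,400))
cv2.imwrite('pics/c4.png',np.hstack([a,b]))
```

```text
[ 0.47940344 -0.0739744   0.00580905] [1.79995454e+02 5.59785781e-02 1.79486591e+02]
```

View pics/c4.png

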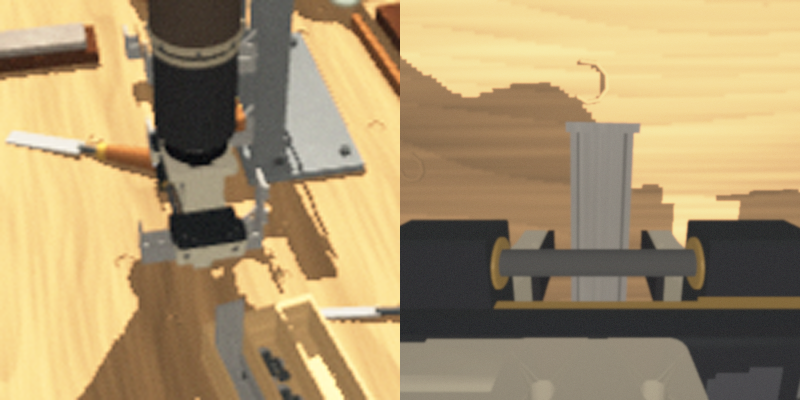

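Emit:
apply_moves([
  {"fingers": 50, "delta_pos": [0, 0, 2.5], "angular": [0, 0, 0]},
  {"fingers": 50, "delta_pos": [0, 0, 2.5], "angular": [0, 0, 0]},
  {"fingers": 20, "delta_pos": [0, 0, 2.5], "angular": [0, 0, 0]},
  {"fingers": 20, "delta_pos": [0, 0, 2.5], "angular": [0, 0, 0]},
  {"fingers": 20, "delta_pos": [0, 0, 2.5], "angular": [0, 0, 0]},
  {"fingers": 20, "delta_pos": [0, 0, 2.5], "angular": [0, 0, 0]},
  {"fingers": 20, "delta_pos": [0, 0, 2.5], "angular": [0, 0, 0]},
])

```text
clock: 11.25
tool_pos: [0.4788, -0.074, 0.0026]
orientation: [180.0, 0.0, 179.5]
force: [0.2, 1.8, 1.5]
opening: 0.03
gripper_force: 29.9
```

Emit:
apply_moves([
  {"fingers": 20, "delta_pos": [0, 0, -8], "angular": [0, 0, 0]},
  {"fingers": 20, "delta_pos": [0, 0, -25], "angular": [0, 0, 0]},
  {"fingers": 20, "delta_pos": [5, 0, -52], "angular": [0, 0, 0]},
  {"fingers": 20, "delta_pos": [12, 0, -88], "angular": [0, 0, 0]},
  {"fingers": 20, "delta_pos": [20, 0, -126], "angular": [0, 0, 0]},
  {"fingers": 20, "delta_pos": [28, 0, -164], "angular": [0, 0, 0]},
  {"fingers": 20, "delta_pos": [34, 0, -202], "angular": [0, 0, 0]},
  {"fingers": 20, "delta_pos": [38, 0, -234], "angular": [0, 0, 0]},
  {"fingers": 20, "delta_pos": [40, 0, -253], "angular": [0, 0, 0]},
  {"fingers": 20, "delta_pos": [40, 0, -260], "angular": [0, 0, 0]},
])

```text
clock: 12.25
tool_pos: [0.4387, -0.0737, 0.2648]
orientation: [179.9, 0.2, 179.5]
force: [0.7, -1.0, -4.3]
opening: 0.0295
gripper_force: 29.9
```

Emit:
apply_moves([
  {"fingers": 20, "delta_pos": [0, 10, 0], "angular": [0, 0, 0]},
  {"fingers": 20, "delta_pos": [0, 35, 0], "angular": [0, 0, 0]},
  {"fingers": 20, "delta_pos": [0, 75, 0], "angular": [0, 0, 0]},
  {"fingers": 20, "delta_pos": [0, 120, 0], "angular": [0, 0, 0]},
  {"fingers": 20, "delta_pos": [0, 168, 0], "angular": [0, 0, 0]},
  {"fingers": 20, "delta_pos": [0, 216, 0], "angular": [0, 0, 0]},
  {"fingers": 20, "delta_pos": [0, 264, 0], "angular": [0, 0, 0]},
  {"fingers": 20, "delta_pos": [0, 310, 0], "angular": [0, 0, 0]},
  {"fingers": 20, "delta_pos": [0, 345, 0], "angular": [0, 0, 0]},
  {"fingers": 20, "delta_pos": [0, 362, 0], "angular": [0, 0, 0]},
])

```text
clock: 13.25
tool_pos: [0.4409, 0.291, 0.2601]
orientation: [-179.9, -0.2, 179.6]
force: [-0.6, -0.7, -3.2]
opening: 0.03
gripper_force: 29.9
```

Emit:
apply_moves([
  {"fingers": 20, "delta_pos": [0, 0, 0], "angular": [0, 0, 0]},
  {"fingers": 20, "delta_pos": [0, 0, 0], "angular": [0, 0, 0]},
  {"fingers": 20, "delta_pos": [0, 0, 0], "angular": [0, 0, 0]},
  {"fingers": 20, "delta_pos": [0, 0, 0], "angular": [0, 0, 0]},
])

```text
clock: 13.65
tool_pos: [0.442, 0.2873, 0.2625]
orientation: [-180.0, -0.0, 179.4]
force: [0.6, -0.5, -4.3]
opening: 0.0296
gripper_force: 29.9
```

Emit:
apply_moves([
  {"fingers": 20, "delta_pos": [0, 1, 12], "angular": [0, 0, 0]},
  {"fingers": 20, "delta_pos": [0, 1, 35], "angular": [0, 0, 0]},
  {"fingers": 20, "delta_pos": [0, 1, 60], "angular": [0, 0, 0]},
  {"fingers": 20, "delta_pos": [0, 1, 78], "angular": [0, 0, 0]},
  {"fingers": 20, "delta_pos": [-8, 1, 84], "angular": [0, 0, 0.1]},
  {"fingers": 20, "delta_pos": [-25, 1, 84.5], "angular": [0, 0, 0.1]},
  {"fingers": 20, "delta_pos": [-42, 1, 84.5], "angular": [0, 0, 0.1]},
  {"fingers": 20, "delta_pos": [-52, 1, 84.5], "angular": [0, 0, 0.1]},
  {"fingers": 20, "delta_pos": [-55, 1, 84.5], "angular": [0, 0, 0.1]},
  {"fingers": 20, "delta_pos": [-55, 1, 84.5], "angular": [0, 0, 0.1]},
])

```text
clock: 14.65
tool_pos: [0.4977, 0.2886, 0.1781]
orientation: [180.0, 0.0, 179.3]
force: [-0.5, 0.2, -4.0]
opening: 0.0296
gripper_force: 29.9
```

Run:
```python
from h import *
np.set_printoptions(precision=4,suppress=True)
o=ctrl.get_obs(); print(o['tool_pos'],o['orientation'],o['force'],o['moment'])
s=ctrl.snapshot("side")[:,:,::-1]; w=ctrl.snapshot("wrist")[:,:,::-1]; c=ctrl.snapshot("scene")[:,:,::-1]
for n,i in zip("swc",[s,w,c]): cv2.imwrite(f'pics/{n}5.png',i)
a=cv2.resize(s[110:210,275:375],(400,400),interpolation=cv2.INTER_CUBIC)
b=cv2.resize(c[205:305,305:405],(400,400),interpolation=cv2.INTER_CUBIC)
cv2.imwrite('pics/c5.png',np.hstack([a,b]))
```

```text
[0.4977 0.2886 0.1781] [179.9961   0.0003 179.313 ] [-0.5319  0.1509 -3.981 ] [ 0.0366 -0.03   -0.0488]
```

Emit:
apply_moves([
  {"fingers": 20, "delta_pos": [-2, 0, 0], "angular": [0, 0, 0]},
  {"fingers": 20, "delta_pos": [-4, 0, 0], "angular": [0, 0, 0]},
  {"fingers": 20, "delta_pos": [-6, 0, 0], "angular": [0, 0, 0]},
  {"fingers": 20, "delta_pos": [-8, 0, 0], "angular": [0, 0, 0]},
  {"fingers": 20, "delta_pos": [-10, 0, 0], "angular": [0, 0, 0]},
  {"fingers": 20, "delta_pos": [-11, 0, 0], "angular": [0, 0, 0]},
  {"fingers": 20, "delta_pos": [-12, 0, 0], "angular": [0, 0, 0]},
  {"fingers": 20, "delta_pos": [-12, 0, 0], "angular": [0, 0, 0]},
])

```text
clock: 15.6
tool_pos: [0.5093, 0.2889, 0.178]
orientation: [180.0, 0.0, 179.4]
force: [0.4, 2.1, -4.8]
opening: 0.0296
gripper_force: 29.9
```

Emit:
apply_moves([
  {"fingers": 20, "delta_pos": [-1, 0, 0], "angular": [0, 0, 0]},
  {"fingers": 20, "delta_pos": [-2, 0, 0], "angular": [0, 0, 0]},
  {"fingers": 20, "delta_pos": [-3, 0, 0], "angular": [0, 0, 0]},
  {"fingers": 20, "delta_pos": [-3, 0, 0], "angular": [0, 0, 0]},
])

```text
clock: 16.0
tool_pos: [0.5123, 0.2889, 0.1781]
orientation: [180.0, 0.0, 179.4]
force: [0.0, 2.4, -3.3]
opening: 0.0298
gripper_force: 29.9
```

Emit:
apply_moves([
  {"fingers": 20, "delta_pos": [-1, 0.3, 0], "angular": [0, 0, 0]},
  {"fingers": 20, "delta_pos": [-2, 0.3, 0], "angular": [0, 0, 0]},
  {"fingers": 20, "delta_pos": [-3, 0.3, 0], "angular": [0, 0, 0]},
  {"fingers": 20, "delta_pos": [-3, 0.3, 0], "angular": [0, 0, 0]},
])

```text
clock: 16.4
tool_pos: [0.5152, 0.2889, 0.1781]
orientation: [180.0, 0.0, 179.4]
force: [-0.4, 2.4, -3.6]
opening: 0.0298
gripper_force: 29.9
```

Emit:
apply_moves([
  {"fingers": 20, "delta_pos": [-1, 0, 0], "angular": [0, 0, 0]},
  {"fingers": 20, "delta_pos": [-2, 0, 0], "angular": [0, 0, 0]},
  {"fingers": 20, "delta_pos": [-2, 0, 0], "angular": [0, 0, 0]},
])

```text
clock: 16.7
tool_pos: [0.5171, 0.2888, 0.178]
orientation: [-180.0, -0.0, 179.4]
force: [-1.0, 1.8, -3.0]
opening: 0.0299
gripper_force: 29.9
```

Emit:
apply_moves([
  {"fingers": 20, "delta_pos": [-1, 0, 0], "angular": [0, 0, 0]},
  {"fingers": 20, "delta_pos": [-2, 0, 0], "angular": [0, 0, 0]},
  {"fingers": 20, "delta_pos": [-2, 0, 0], "angular": [0, 0, 0]},
])

```text
clock: 17.0
tool_pos: [0.5173, 0.2886, 0.1778]
orientation: [-180.0, -0.2, 179.4]
force: [-10.8, 2.0, 0.9]
opening: 0.0299
gripper_force: 30.0
```

Emit:
apply_moves([
  {"fingers": 20, "delta_pos": [-1, 0, 0], "angular": [0, 0, 0]},
  {"fingers": 20, "delta_pos": [-1.5, 0, 0], "angular": [0, 0, 0]},
  {"fingers": 20, "delta_pos": [-1.5, 0, 0], "angular": [0, 0, 0]},
])

```text
clock: 17.3
tool_pos: [0.5174, 0.2883, 0.1775]
orientation: [-179.9, -0.3, 179.4]
force: [-15.9, 3.0, 3.0]
opening: 0.0301
gripper_force: 30.0
```

Emit:
apply_moves([
  {"fingers": 20, "delta_pos": [2.3, 0, 0], "angular": [0, 0, 0]},
  {"fingers": 20, "delta_pos": [2.3, 0, 1], "angular": [0, 0, 0]},
  {"fingers": 20, "delta_pos": [2.3, 0, 2], "angular": [0, 0, 0]},
  {"fingers": 20, "delta_pos": [2.3, 0, 3], "angular": [0, 0, 0]},
  {"fingers": 20, "delta_pos": [2.3, 0, 3], "angular": [0, 0, 0]},
])

```text
clock: 17.8
tool_pos: [0.5173, 0.2884, 0.1751]
orientation: [-180.0, -0.1, 179.4]
force: [-7.4, 1.5, 0.3]
opening: 0.0299
gripper_force: 30.0
```

Emit:
apply_moves([
  {"fingers": 20, "delta_pos": [0, 0, 1], "angular": [0, 0, 0]},
  {"fingers": 20, "delta_pos": [0, 0, 2], "angular": [0, 0, 0]},
  {"fingers": 20, "delta_pos": [0, 0, 3], "angular": [0, 0, 0]},
  {"fingers": 20, "delta_pos": [0, 0, 3], "angular": [0, 0, 0]},
])

```text
clock: 18.2
tool_pos: [0.5173, 0.2884, 0.1729]
orientation: [-180.0, -0.1, 179.4]
force: [-10.0, 0.3, 6.2]
opening: 0.0293
gripper_force: 30.0
```

Emit:
apply_moves([
  {"fingers": 20, "delta_pos": [1, 0, 1], "angular": [0, 0, 0]},
  {"fingers": 50, "delta_pos": [1, 0, 1], "angular": [0, 0, 0]},
  {"fingers": 50, "delta_pos": [1, 0, 1], "angular": [0, 0, 0]},
  {"fingers": 50, "delta_pos": [1, 0, 1], "angular": [0, 0, 0]},
  {"fingers": 50, "delta_pos": [1, 0, -15], "angular": [0, 0, 0]},
  {"fingers": 50, "delta_pos": [1, 0, -40], "angular": [0, 0, 0]},
  {"fingers": 50, "delta_pos": [1, 0, -80], "angular": [0, 0, 0]},
  {"fingers": 50, "delta_pos": [1, 0, -120], "angular": [0, 0, 0]},
  {"fingers": 50, "delta_pos": [1, 0, -160], "angular": [0, 0, 0]},
  {"fingers": 0, "delta_pos": [1, 0, -175], "angular": [0, 0, 0]},
])

```text
clock: 19.2
tool_pos: [0.5188, 0.2892, 0.352]
orientation: [179.8, 0.3, 179.4]
force: [-0.2, -0.1, 0.4]
opening: 0.0461
gripper_force: 0.0
```

Run:
```python
from h import *
np.set_printoptions(precision=4,suppress=True)
o=ctrl.get_obs(); print(o['tool_pos'],o['orientation'],o['force'],o['opening'])
s=ctrl.snapshot("side")[:,:,::-1]; w=ctrl.snapshot("wrist")[:,:,::-1]; c=ctrl.snapshot("scene")[:,:,::-1]
for n,i in zip("swc",[s,w,c]): cv2.imwrite(f'pics/{n}6.png',i)
np.save('o6.npy',o,allow_pickle=True)
print(proj("wrist",(.597,.2886,.275),o),proj("side",(.52,.07,.19)),proj("side",(.52,.29,.19)))
a=cv2.resize(s[125:205,295:375],(400,400),interpolation=cv2.INTER_CUBIC)
b=cv2.resize(c[215:295,315:395],(400,400),interpolation=cv2.INTER_CUBIC)
cv2.imwrite('pics/c6.png',np.hstack([a,b]))
```

```text
[0.5188 0.2892 0.352 ] [179.797    0.3129 179.3656] [-0.1666 -0.054   0.3939] 0.046136772668316124
[318.1977 290.5078] [326.1339 189.4948] [313.8094 156.0801]
```

View pics/c6.png

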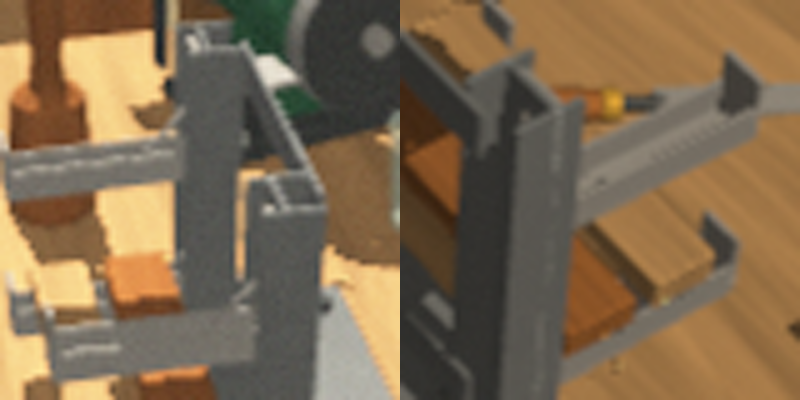

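The image shows the long arm hooked into the bare upright, still a little above home and at about the same level as its mate. Next I'll press the plate top with closed fingers turned 90°.

Emit:
apply_moves([
  {"fingers": 0, "delta_pos": [-5, 0, 0], "angular": [0, 0, -8]},
  {"fingers": 0, "delta_pos": [-10, 0, 0], "angular": [0, 0, -16]},
  {"fingers": 0, "delta_pos": [-15, 0, 0], "angular": [0, 0, -24]},
  {"fingers": 0, "delta_pos": [-20, 0, 0], "angular": [0, 0, -32]},
  {"fingers": 0, "delta_pos": [-25, 0, 0], "angular": [0, 0, -40]},
  {"fingers": 0, "delta_pos": [-30, 0, 0], "angular": [0, 0, -48]},
  {"fingers": 0, "delta_pos": [-35, 0, 0], "angular": [0, 0, -56]},
  {"fingers": 0, "delta_pos": [-40, 0, 0], "angular": [0, 0, -64]},
  {"fingers": 0, "delta_pos": [-44, 0, 0], "angular": [0, 0, -72]},
  {"fingers": 0, "delta_pos": [-48, 0, 0], "angular": [0, 0, -80]},
])

```text
clock: 20.35
tool_pos: [0.5652, 0.288, 0.3451]
orientation: [179.9, -0.1, -100.3]
force: [0.3, -0.2, -0.2]
opening: 0.0007
gripper_force: 0.0
```

Emit:
apply_moves([
  {"fingers": 0, "delta_pos": [0, 0, 0], "angular": [0, 0, -8]},
  {"fingers": 0, "delta_pos": [0, 0, 0], "angular": [0, 0, -10]},
  {"fingers": 0, "delta_pos": [0, 0, 20], "angular": [0, 0, -10]},
  {"fingers": 0, "delta_pos": [0, 0, 45], "angular": [0, 0, -10]},
  {"fingers": 0, "delta_pos": [0, 0, 62], "angular": [0, 0, -10]},
  {"fingers": 0, "delta_pos": [0, 0, 70], "angular": [0, 0, -10]},
  {"fingers": 0, "delta_pos": [0, 0, 72.5], "angular": [0, 0, -10]},
  {"fingers": 0, "delta_pos": [0, 0, 72.5], "angular": [0, 0, -10]},
  {"fingers": 0, "delta_pos": [0, 0, 72.5], "angular": [0, 0, -10]},
])

```text
clock: 21.25
tool_pos: [0.5657, 0.2885, 0.2754]
orientation: [-179.9, 0.0, -90.6]
force: [-0.5, -0.4, 0.1]
opening: 0.0006
gripper_force: 0.0
```

Emit:
apply_moves([
  {"fingers": 0, "delta_pos": [0, 0, -3.5], "angular": [0, 0, 0]},
  {"fingers": 0, "delta_pos": [0, -2, -3.5], "angular": [0, 0, 0]},
  {"fingers": 0, "delta_pos": [0, -4, -3.5], "angular": [0, 0, 0]},
  {"fingers": 0, "delta_pos": [0, -6, -3.5], "angular": [0, 0, 0]},
  {"fingers": 0, "delta_pos": [0, -8, -3.5], "angular": [0, 0, 0]},
  {"fingers": 0, "delta_pos": [0, -10, -3.5], "angular": [0, 0, 0]},
  {"fingers": 0, "delta_pos": [0, -10, -3.5], "angular": [0, 0, 0]},
])

```text
clock: 21.95
tool_pos: [0.5755, 0.2882, 0.2778]
orientation: [180.0, -0.0, -90.6]
force: [-1.0, -0.1, 0.1]
opening: 0.0004
gripper_force: 0.0
```

Emit:
apply_moves([
  {"fingers": 0, "delta_pos": [0, -2, 0], "angular": [0, 0, 0]},
  {"fingers": 0, "delta_pos": [0, -3, 0], "angular": [0, 0, 0]},
  {"fingers": 0, "delta_pos": [0, -4, 0], "angular": [0, 0, 0]},
  {"fingers": 0, "delta_pos": [0, -4, 0], "angular": [0, 0, 0]},
])

```text
clock: 22.35
tool_pos: [0.5794, 0.2882, 0.278]
orientation: [180.0, -0.0, -90.6]
force: [0.1, -0.3, 0.0]
opening: 0.0004
gripper_force: 0.0
```

Emit:
apply_moves([
  {"fingers": 0, "delta_pos": [0, -1, 0], "angular": [0, 0, 0]},
  {"fingers": 0, "delta_pos": [0, -2, 0], "angular": [0, 0, 0]},
  {"fingers": 0, "delta_pos": [0, -3, 0], "angular": [0, 0, 0]},
  {"fingers": 0, "delta_pos": [0, -3, 0], "angular": [0, 0, 0]},
])

```text
clock: 22.75
tool_pos: [0.5824, 0.2882, 0.278]
orientation: [-180.0, -0.0, -90.6]
force: [-0.8, 0.3, -0.7]
opening: 0.0002
gripper_force: 0.0
```

Emit:
apply_moves([
  {"fingers": 0, "delta_pos": [0, -1, 0], "angular": [0, 0, 0]},
  {"fingers": 0, "delta_pos": [0, -2, 0], "angular": [0, 0, 0]},
  {"fingers": 0, "delta_pos": [0, -2, 0], "angular": [0, 0, 0]},
])

```text
clock: 23.05
tool_pos: [0.5838, 0.2881, 0.278]
orientation: [179.9, -0.0, -90.6]
force: [-4.1, 0.2, 0.5]
opening: 0.0005
gripper_force: 1.9
```

Emit:
apply_moves([
  {"fingers": 0, "delta_pos": [0, 1.2, 0], "angular": [0, 0, 0]},
  {"fingers": 0, "delta_pos": [0, 1.2, 1], "angular": [0, 0, 0]},
  {"fingers": 0, "delta_pos": [0, 1.2, 2], "angular": [0, 0, 0]},
  {"fingers": 0, "delta_pos": [0, 1.2, 3], "angular": [0, 0, 0]},
  {"fingers": 0, "delta_pos": [0, 1.2, 4], "angular": [0, 0, 0]},
  {"fingers": 0, "delta_pos": [0, 1.2, 4], "angular": [0, 0, 0]},
])

```text
clock: 23.65
tool_pos: [0.5834, 0.2883, 0.2762]
orientation: [-179.9, 0.1, -90.6]
force: [-4.8, -0.3, 9.8]
opening: -0.0
gripper_force: 6.1
```

Emit:
apply_moves([
  {"fingers": 0, "delta_pos": [0, 0.6, 1], "angular": [0, 0, 0]},
  {"fingers": 0, "delta_pos": [0, 0.6, 2], "angular": [0, 0, 0]},
  {"fingers": 0, "delta_pos": [0, 0.6, 2], "angular": [0, 0, 0]},
])

```text
clock: 23.95
tool_pos: [0.5833, 0.2884, 0.2757]
orientation: [-179.7, 0.1, -90.6]
force: [-5.6, -0.6, 15.8]
opening: 0.0007
gripper_force: 8.7
```

Emit:
apply_moves([
  {"fingers": 0, "delta_pos": [0, 0.5, 1], "angular": [0, 0, 0]},
  {"fingers": 0, "delta_pos": [0, 0.5, 2], "angular": [0, 0, 0]},
  {"fingers": 0, "delta_pos": [0, 0.5, 2], "angular": [0, 0, 0]},
])

```text
clock: 24.25
tool_pos: [0.5833, 0.2886, 0.2743]
orientation: [-179.7, 0.1, -90.6]
force: [-5.7, -1.0, 17.3]
opening: 0.0003
gripper_force: 9.9
```

Emit:
apply_moves([
  {"fingers": 0, "delta_pos": [0, 0, 1], "angular": [0, 0, 0]},
  {"fingers": 0, "delta_pos": [0, 0, 2], "angular": [0, 0, 0]},
  {"fingers": 0, "delta_pos": [0, 0, 2], "angular": [0, 0, 0]},
])

```text
clock: 24.55
tool_pos: [0.5834, 0.2887, 0.2737]
orientation: [-179.6, 0.2, -90.5]
force: [-9.0, 0.1, 24.4]
opening: 0.0006
gripper_force: 13.0
```

Emit:
apply_moves([
  {"fingers": 0, "delta_pos": [0, 0.8, 1], "angular": [0, 0, 0]},
  {"fingers": 0, "delta_pos": [0, 0.8, 2], "angular": [0, 0, 0]},
  {"fingers": 0, "delta_pos": [0, 0.8, 2], "angular": [0, 0, 0]},
])

```text
clock: 24.85
tool_pos: [0.5833, 0.2888, 0.2732]
orientation: [-179.5, 0.2, -90.5]
force: [-9.4, -1.0, 28.0]
opening: 0.0006
gripper_force: 16.4
```

Emit:
apply_moves([
  {"fingers": 0, "delta_pos": [0, 0, 1], "angular": [0, 0, 0]},
  {"fingers": 0, "delta_pos": [0, 0, 2], "angular": [0, 0, 0]},
  {"fingers": 0, "delta_pos": [0, 0, 2], "angular": [0, 0, 0]},
])

```text
clock: 25.15
tool_pos: [0.5834, 0.2888, 0.2728]
orientation: [-179.4, 0.3, -90.5]
force: [-13.5, -1.4, 35.8]
opening: 0.0006
gripper_force: 20.9
```

Emit:
apply_moves([
  {"fingers": 0, "delta_pos": [0, 0, -6], "angular": [0, 0, 0]},
  {"fingers": 0, "delta_pos": [0, 0, -12], "angular": [0, 0, 0]},
  {"fingers": 0, "delta_pos": [0, 0, -14], "angular": [0, 0, 0]},
  {"fingers": 0, "delta_pos": [0, 0, -14], "angular": [0, 0, 0]},
  {"fingers": 0, "delta_pos": [0, 0, -14], "angular": [0, 0, 0]},
])

```text
clock: 25.65
tool_pos: [0.581, 0.288, 0.2771]
orientation: [179.9, -0.0, -90.6]
force: [-0.7, 0.1, -0.3]
opening: 0.0004
gripper_force: 0.0
```

Emit:
apply_moves([
  {"fingers": 0, "delta_pos": [0, 0, 1], "angular": [0, 0, 0]},
  {"fingers": 0, "delta_pos": [0, 0, 2], "angular": [0, 0, 0]},
  {"fingers": 0, "delta_pos": [0, 0, 3], "angular": [0, 0, 0]},
  {"fingers": 0, "delta_pos": [0, 0, 4], "angular": [0, 0, 0]},
  {"fingers": 0, "delta_pos": [0, 0, 5], "angular": [0, 0, 0]},
  {"fingers": 0, "delta_pos": [0, 0, 5], "angular": [0, 0, 0]},
])

```text
clock: 26.25
tool_pos: [0.5812, 0.2882, 0.2731]
orientation: [-180.0, -0.0, -90.6]
force: [0.4, -0.5, 1.4]
opening: 0.0004
gripper_force: 0.1
```

Emit:
apply_moves([
  {"fingers": 0, "delta_pos": [0, 0, 1], "angular": [0, 0, 0]},
  {"fingers": 0, "delta_pos": [0, 0, 2], "angular": [0, 0, 0]},
  {"fingers": 0, "delta_pos": [0, 0, 2], "angular": [0, 0, 0]},
])

```text
clock: 26.55
tool_pos: [0.5813, 0.2882, 0.2713]
orientation: [-180.0, 0.0, -90.6]
force: [-0.6, 0.5, 2.4]
opening: 0.0003
gripper_force: 0.8
```

Emit:
apply_moves([
  {"fingers": 0, "delta_pos": [0, 0, 1], "angular": [0, 0, 0]},
  {"fingers": 0, "delta_pos": [0, 0, 2], "angular": [0, 0, 0]},
  {"fingers": 0, "delta_pos": [0, 0, 2], "angular": [0, 0, 0]},
])

```text
clock: 26.85
tool_pos: [0.5814, 0.2883, 0.2694]
orientation: [-180.0, 0.0, -90.6]
force: [0.4, -0.1, 3.4]
opening: 0.0002
gripper_force: 1.7
```

Emit:
apply_moves([
  {"fingers": 0, "delta_pos": [0, 0, 1], "angular": [0, 0, 0]},
  {"fingers": 0, "delta_pos": [0, 0, 2], "angular": [0, 0, 0]},
  {"fingers": 0, "delta_pos": [0, 0, 2], "angular": [0, 0, 0]},
])

```text
clock: 27.15
tool_pos: [0.5815, 0.2883, 0.268]
orientation: [-179.9, 0.0, -90.6]
force: [-0.9, -0.0, 6.8]
opening: 0.0006
gripper_force: 3.4
```

```bash
cat > track.py <<'E'
from h import *
import sys
n=sys.argv[1]
s=ctrl.snapshot("side")[:,:,::-1]; cv2.imwrite(f'pics/s{n}.png',s)
c=ctrl.snapshot("scene")[:,:,::-1]; cv2.imwrite(f'pics/c{n}_.png',c)
def sub(a,ref,x0,y0,x1,y1,k=8):
    g=lambda i:cv2.resize(cv2.cvtColor(np.ascontiguousarray(i),cv2.COLOR_BGR2GRAY),None,fx=k,fy=k,interpolation=cv2.INTER_CUBIC)
    t=g(ref[y0:y1,x0:x1]);r=g(a[y0-6:y1+6,x0-6:x1+6])
    m=cv2.matchTemplate(r,t,cv2.TM_CCOEFF_NORMED);_,v,_,l=cv2.minMaxLoc(m)
    return (l[0]/k-6,l[1]/k-6,round(float(v),3))
r=cv2.imread('pics/s6.png');rc=cv2.imread('pics/c6.png')
rc=cv2.imread('pics/c6_.png') if False else None
print("tip",sub(s,r,294,150,314,170),"mid",sub(s,r,312,148,328,166),"static lower arm",sub(s,r,303,185,330,203))
for x in (.46,.52): print("1mm down =",proj("side",(x,.29,.18))-proj("side",(x,.29,.181)))
E
python3 track.py 7
```

```text
tip (0.125, 1.125, 0.959) mid (0.375, 1.375, 0.93) static lower arm (0.125, -0.125, 0.842)
1mm down = [0.01101975 0.22796441]
1mm down = [0.00443086 0.22731976]
```

Tracking shows the arm has dropped about 5 mm since release, so it is going down. I'll press to a firm stop.

Emit:
apply_moves([
  {"fingers": 0, "delta_pos": [0, 0, 1], "angular": [0, 0, 0]},
  {"fingers": 0, "delta_pos": [0, 0, 2], "angular": [0, 0, 0]},
  {"fingers": 0, "delta_pos": [0, 0, 3], "angular": [0, 0, 0]},
  {"fingers": 0, "delta_pos": [0, 0, 3], "angular": [0, 0, 0]},
])

```text
clock: 27.65
tool_pos: [0.5816, 0.2884, 0.2664]
orientation: [-179.8, 0.1, -90.6]
force: [-4.3, -1.5, 12.6]
opening: 0.0001
gripper_force: 6.8
```

Emit:
apply_moves([
  {"fingers": 0, "delta_pos": [0, 0, 1], "angular": [0, 0, 0]},
  {"fingers": 0, "delta_pos": [0, 0, 2], "angular": [0, 0, 0]},
  {"fingers": 0, "delta_pos": [0, 0, 2], "angular": [0, 0, 0]},
])

```text
clock: 27.95
tool_pos: [0.5817, 0.2884, 0.2656]
orientation: [-179.8, 0.1, -90.6]
force: [-6.0, -0.3, 18.5]
opening: 0.0007
gripper_force: 9.8
```

Emit:
apply_moves([
  {"fingers": 0, "delta_pos": [0, 0, 1], "angular": [0, 0, 0]},
  {"fingers": 0, "delta_pos": [0, 0, 2], "angular": [0, 0, 0]},
  {"fingers": 0, "delta_pos": [0, 0, 3], "angular": [0, 0, 0]},
  {"fingers": 0, "delta_pos": [0, 0, 3], "angular": [0, 0, 0]},
])

```text
clock: 28.35
tool_pos: [0.5819, 0.2885, 0.2651]
orientation: [-179.7, 0.2, -90.5]
force: [-12.1, -1.7, 30.8]
opening: 0.0004
gripper_force: 16.1
```

```bash
python3 track.py 8
```

```text
tip (0.125, 1.625, 0.954) mid (0.375, 1.875, 0.911) static lower arm (0.125, -0.375, 0.842)
1mm down = [0.01101975 0.22796441]
1mm down = [0.00443086 0.22731976]
```

Emit:
apply_moves([
  {"fingers": 0, "delta_pos": [0, 0, -8], "angular": [0, 0, 0]},
  {"fingers": 0, "delta_pos": [0, 0, -13], "angular": [0, 0, 0]},
  {"fingers": 0, "delta_pos": [0, -0.8, -13], "angular": [0, 0, 0]},
  {"fingers": 0, "delta_pos": [0, -0.8, -11], "angular": [0, 0, 0]},
  {"fingers": 0, "delta_pos": [0, -0.8, -9], "angular": [0, 0, 0]},
  {"fingers": 0, "delta_pos": [0, -0.8, -8], "angular": [0, 0, 0]},
  {"fingers": 0, "delta_pos": [0, -0.8, -7], "angular": [0, 0, 0]},
  {"fingers": 0, "delta_pos": [0, -0.8, -7], "angular": [0, 0, 0]},
])

```text
clock: 29.25
tool_pos: [0.5819, 0.288, 0.2663]
orientation: [-180.0, -0.0, -90.6]
force: [-2.6, -0.7, 4.0]
opening: 0.0006
gripper_force: 2.1
```

Emit:
apply_moves([
  {"fingers": 0, "delta_pos": [0, 0, 1], "angular": [0, 0, 0]},
  {"fingers": 0, "delta_pos": [0, 0, 1], "angular": [0, 0, 0]},
])

```text
clock: 29.45
tool_pos: [0.582, 0.288, 0.2661]
orientation: [-180.0, 0.0, -90.6]
force: [-2.4, -1.2, 9.0]
opening: 0.0005
gripper_force: 4.3
```

Emit:
apply_moves([
  {"fingers": 0, "delta_pos": [0, 0, 1], "angular": [0, 0, 0]},
  {"fingers": 0, "delta_pos": [0, 0, 1], "angular": [0, 0, 0]},
])

```text
clock: 29.65
tool_pos: [0.582, 0.288, 0.266]
orientation: [-179.9, 0.0, -90.6]
force: [-4.8, -2.1, 11.2]
opening: 0.0006
gripper_force: 6.3
```

Emit:
apply_moves([
  {"fingers": 0, "delta_pos": [0, 0, 2], "angular": [0, 0, 0]},
  {"fingers": 0, "delta_pos": [0, 0, 4], "angular": [0, 0, 0]},
  {"fingers": 0, "delta_pos": [0, 0, 5], "angular": [0, 0, 0]},
  {"fingers": 0, "delta_pos": [0, 0, 5], "angular": [0, 0, 0]},
])

```text
clock: 30.05
tool_pos: [0.5823, 0.288, 0.2653]
orientation: [-179.7, 0.1, -90.5]
force: [-15.1, -2.7, 32.4]
opening: 0.0002
gripper_force: 17.2
```

Emit:
apply_moves([
  {"fingers": 0, "delta_pos": [0, 0, 0.7], "angular": [0, 0, 0]},
  {"fingers": 0, "delta_pos": [0, 0, 0.7], "angular": [0, 0, 0]},
  {"fingers": 0, "delta_pos": [0, 0, 0.7], "angular": [0, 0, 0]},
])

```text
clock: 30.35
tool_pos: [0.5823, 0.2881, 0.2652]
orientation: [-179.7, 0.1, -90.5]
force: [-16.5, -3.3, 34.9]
opening: 0.0005
gripper_force: 18.8
```

Emit:
apply_moves([
  {"fingers": 0, "delta_pos": [0, 0, -8], "angular": [0, 0, 0]},
  {"fingers": 0, "delta_pos": [0, 1, -16], "angular": [0, 0, 0]},
  {"fingers": 0, "delta_pos": [0, 3, -40], "angular": [0, 0, 0]},
  {"fingers": 0, "delta_pos": [0, 3, -80], "angular": [0, 0, 0]},
  {"fingers": 0, "delta_pos": [0, 40, -120], "angular": [0, 0, 0]},
  {"fingers": 0, "delta_pos": [0, 80, -140], "angular": [0, 0, 0]},
  {"fingers": 0, "delta_pos": [0, 80, -140], "angular": [0, 0, 0]},
  {"fingers": 0, "delta_pos": [0, 80, -140], "angular": [0, 0, 0]},
  {"fingers": 0, "delta_pos": [0, 80, -140], "angular": [0, 0, 0]},
])

```text
clock: 31.25
tool_pos: [0.502, 0.2891, 0.3969]
orientation: [179.9, -0.1, -90.6]
force: [-0.4, 0.7, -0.2]
opening: 0.0005
gripper_force: 0.0
```

```bash
python3 track.py 9
python3 - <<'E'
from h import *
np.set_printoptions(precision=4,suppress=True)
s=cv2.imread('pics/s9.png'); g=cv2.cvtColor(s,cv2.COLOR_BGR2GRAY).astype(int)
# expected rows of channel bottom / tip top edge for the bare arm at home, 3 columns
for x in (.48,.50,.54):
    u,v=proj("side",(x,.274,.162)); ut,vt=proj("side",(x,.274,.186)); print(x,u,v,vt,g[int(vt)-5:int(v)+8,int(round(u))])
for x in (.48,.50,.54):
    u,v=proj("side",(x,.053,.162)); ut,vt=proj("side",(x,.053,.186)); print("fit",x,u,v,vt,g[int(vt)-5:int(v)+8,int(round(u))])
E
```

```text
tip (0.125, 1.75, 0.954) mid (0.375, 1.875, 0.913) static lower arm (0.0, -0.375, 0.76)
1mm down = [0.01101975 0.22796441]
1mm down = [0.00443086 0.22731976]
0.48 304.28442623832626 165.80192116879593 160.3393256898889 [ 78 129 122 115 114 160 133 110 113 110 111  93  85  81  80  81 100 104]
0.5 309.51254729421134 165.20326578495707 159.74574171831034 [ 78 107 127 118 113 148 130 111 112 114 111  94  81  80  75  83  95 103
 100]
0.54 319.90577128306745 164.01317102053537 158.56580076314137 [211 219 168 122 116 146 129 117 114 114 114 177 208 212 212 210 210 211
 210]
fit 0.48 315.368796568737 200.78062471730993 194.9566313156496 [110 114 111 114 112 111 112 112 111 108 108 155 205 212 212 216 215 215
 215]
fit 0.5 321.2943906904745 200.0188800700141 194.19962542330552 [107 114 113 113 111 113 111 113 110 113 107 100  94 105 105 103 101 101
 109]
fit 0.54 333.0643224559188 198.50583642625946 192.6961135011369 [100 111 112 112 109 108 113 114 113 111 114 136 161 167 165 163 164 164
 161]
```

```bash
python3 -c "
from plant import ctrl
print(ctrl.close_job())"
```

```text
the job is handed in; nothing more can be done
None
```

The long rack arm is hooked into the bare upright and was pressed down with about 35 N until it stopped; the side camera puts it level with its mate to within about 2 mm. I let go and handed the job in at about 31 s, with nothing else moved as far as I could see.

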